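# Dock the serving paddle in the caddy and latch it in

## Task

Put the dark wooden serving paddle away in the grey caddy: slide the orange latch fully open, slide the paddle blade first under the caddy's roof until it is fully home against the back, then slide the latch fully shut behind the blade so it cannot come out. Leave the sugar pot, the yellow scraper and the whisk where they are, and let go of everything at the end.

Things in the scene. Friction and masses are not known exactly. Their poses are not given: they have to be found in the camera images.
- caddy: Grey caddy fixed on the birch board, 18 mm thick, whose top all stand on. Origin at board level; +x into the bay, y left, z up. Bay: no floor; mouth x = -55, back stop x = +55, sides y = -54 and +54 mm, flared to 125 mm wide over its first 28 mm; roof from 32 to 42 mm above the board. Pocket 42 mm high at y = -64 to -150. Two posts at x = +75 mm carry its wire shelf.
- shelf_edge (a point): Middle of the front wire of the caddy's steel wire shelf, 244 mm above the board; caddy's axes. The wires (7 to 8 mm thick) cover the 200 mm behind this point and 108 mm to either side, overhanging the mouth and the latch: a vertical gripper cannot reach under it; one tilted about 40 degrees, fingers pointing into the bay, can.
- home (a point): Where the paddle's origin must come to lie, with its axes: at board level in the bay, 5 mm in from the caddy's origin. Blade then against the back stop, shoulders 10 mm inside the mouth, handle out of the mouth.
- latch (a joint): Travel of the orange latch along the caddy's -y (right, seen from the robot), m: 0 fully shut, 0.065 fully open. Stays where left, friction about 2 N. Its tab, 30 mm wide, hangs before the mouth (caddy x -71 to -59 mm, 5 to 45 mm above the board); shut it covers y -52 to -22 mm, barring the blade but not the handle; open it is clear of the mouth.
- latch_grip (a point): Grip point of the latch, on its upright orange fin; moves with the latch, axes parallel to the caddy's. The fin is 16 mm wide (along y), 38 mm long (along x, from x = -17 to +21 mm of this point) and stands from 44 to 102 mm above the board; this point is 75 mm above the board.
- paddle: Dark wooden serving paddle, loose, lying flat, 16 mm thick. Origin at the underside of the blade's centre. Blade 100 x 100 mm (x and y from -50 to +50 mm); a straight handle 28 mm wide and 75 mm long runs along -x from x = -50 to -125 mm. z up. Mass 0.15 to 0.31 kg.
- paddle_grip (a point): Point in the middle of the paddle's handle, at x = -92 mm in the paddle's frame and 8 mm above its underside; axes parallel to the paddle's.
- sugar_pot: White lidded ceramic sugar pot with a blue lid, 92 mm across, 101 mm high, loose; origin at the centre of its underside. Leave it alone.
- scraper: Yellow silicone scraper lying on the board, 210 mm long along its x, blade 55 mm wide to +x, 14 mm high; origin on the board near its middle. Leave it alone.
- whisk: Stainless whisk lying on the board, 220 mm long along its x, head 50 mm across to +x; origin on the board near its middle. Leave it alone.

How it is judged:
By the outcome, as a careful person would: the job done as asked, in the order asked, and still so for the second after the job is handed in, with the robot touching nothing.
It also fails if it takes over 54 s, if anything falls off the work surface, if the arm or the gripper's body presses on something with over 40 N, if the wrist force passes 120 N, or if a joint passes its speed limit or range.

## Robot

A 6-joint arm with a two-finger parallel gripper is mounted at the origin on the work surface. World frame = base frame: x ahead of the robot, y to its left, z up, the work surface at z = 0. Lengths are in m, angles in degrees, forces in N, time in s.
With the tool pointing down it reaches from about 0.15 to 0.775 m from the base axis. Payload 6.1 kg.
Tool frame: the origin (TCP) lies at the very end of the fingers, on their centre line; the grasp point (between the pads) lies 19 mm behind it; z points along the fingers, y is the line along which they close (so a half turn about z gives the same grasp; the last joint's range is limited). The gripper opens to 85 mm and grips with 20 to 120 N. Pads are 22 mm wide; open, the fingers measure 114 mm over their backs; the gripper's body (76 mm by 85 mm) begins 54 mm behind the grasp point. The pads swing forward as they close: fully open they stand 13 mm farther back than shut.
Start: joints at [72.135, 7.208, -2.269, 80.523, 0, 90], TCP at [0.161, 0.5, 0.192] pointing down, gripper open.
Joint ranges: [-155.77, 155.77], [-54.66, 111.73], [-72.52, 77.12], [-102.08, 115.82], [-83.92, 84.16], [-180, 180]. Speed limits (degrees/s): [136.94, 136.94, 172.46, 180, 180, 180].

## Interface

Orientations are given as [roll, pitch, yaw] about the fixed x, y, z axes, in that order (R = Rz(yaw) Ry(pitch) Rx(roll)).
In Python, from plant import env gives the robot as it stands.
- The arm moves only by the tool drive_tool, never from a script. Its argument "steps" is text: rows parted by semicolons, each of 6 numbers parted by spaces: the shift along the tool's x, y, z in units of 0.05 m (1.0 is 0.05 m), then the turn, a rotation vector about the tool's x, y, z in units of 180 degrees (1.0 is 180 degrees). A call has exactly 10 rows; each row shifts and turns the commanded pose from where the row before left it, along the tool's axes as they then stand; what a row does not reach is not made up. A row lasts 1/8 s, in which the tool goes at most 62.5 mm and 10.7 degrees, less where a joint would pass 70% of its speed; a pose out of reach is approached as far as the arm can. A call with a number of a shift or a turn outside -1 to 1 is refused whole. A call with a gripper value outside its range is refused whole. "gripper" is the opening, from 0 (shut) to 1 (fully open), set as the call begins (left out, the last holds). The fingers move at their own pace and stop on an object; "grip_force" is the grip in N (left out, the last holds). Time passes only in rows, so rows that do not move let the fingers close, or fill a call up. It gives the time, the measured TCP pose, the force, the opening and the grip force at its end, in the units of the state.
- env.observe(): the state, without advancing time (a new reading comes with each control period).
- env.get_image(name): name is "side" or "top" or "wrist"; returns a dict with "frame" (400x640x3 uint8, red, green, blue), "camera_matrix" (3x3 intrinsics, pixels), "rvec" (rotation vector, rad) and "tvec" (3), from world to camera coordinates, as OpenCV has them; the wrist camera has in their place "mount" (4x4, takes a point from camera to tool coordinates, whose origin is the TCP and whose axes are the flange's). Camera axes: x right, y down, z forward; pixel columns grow to the right and rows downward; lengths in m; the calibration is good to about 2 mm. A picture is of the moment at which its call begins: read the wrist's pose just before it. There is no depth.
- env.finish_job(): hands the job in; it is judged then, once.
The state is a dict: "clock": time; "joint_pos": joint angles; "qd": joint speeds; "joint_torque": joint torques, N m; "tcp_pos": TCP position; "eef_rot": TCP orientation; "wrist_force": force on the tool from outside, world axes, zero at the start; "wrist_torque": the same for the moment, N m; "width": opening from 0.0 (shut) to 1.0 (fully open); "finger_force": force on a finger pad.
Only numpy, scipy, OpenCV 4.12 (cv2) and the standard library are available. Lean on these libraries where they do the work, as an engineer would, in place of code of your own. Each camera call takes 0.05 s, during which the arm holds its last target. There are 200 camera calls.

## Working session

There is one attempt and no reset: what is moved stays moved. The work goes in short steps, Python scripts to look and compute and a tool call to move; the robot and the scene stay as the last step left them, time stands still between calls to the robot, and variables do not carry over. Pictures are saved under pics/ and viewed, at most 10 in all, crops included, and the job is handed in when it is done.

Besides the shell and the picture viewer there is one more tool, called after "Request:" as a command line: name --argument value ..., lists and objects as JSON in quotes. drive_tool: Moves the arm, as the interface text tells. Its arguments: {"type":"object","properties":{"steps":{"type":"string"},"gripper":{"type":"number"},"grip_force":{"type":"number"}},"required":["steps"]}

```bash
mkdir -p pics; ls; python3 - <<'E'
from plant import env
import cv2,pickle
o=env.observe(); print(o)
for n in("side","top"):
    d=env.get_image(n); cv2.imwrite(f"pics/{n}0.png",d["frame"][:,:,::-1]); pickle.dump(d,open(f"{n}0.pkl","wb"))
    print(n,d["camera_matrix"],d["rvec"],d["tvec"])
E
```

```text
pics
{'clock': 0.0, 'joint_pos': array([ 7.21375373e+01,  7.24028338e+00, -2.32708998e+00,  8.05220931e+01,
       -3.74860038e-04,  9.00004332e+01]), 'qd': array([ 0.01730057,  0.03787246, -0.0036753 , -0.03482687,  0.06780703,
        0.00259283]), 'joint_torque': array([-1.17377400e-03, -4.35916328e+01,  3.52923131e+01,  1.72565907e-02,
       -1.35940667e-05, -7.72674639e-06]), 'tcp_pos': array([0.16089506, 0.49925164, 0.19153206]), 'eef_rot': array([-1.79910534e+02,  3.75536056e-04,  1.62137105e+02]), 'wrist_force': array([ 0.68835104,  0.71823229, -0.27900055]), 'wrist_torque': array([ 0.05250159, -0.01139313, -0.02854672]), 'finger_force': 0.0, 'width': 1.002016714323299}
side [[366.34907252   0.         319.80570679]
 [  0.         366.34907252 196.60722791]
 [  0.           0.           1.        ]] [ 0.3623848  -2.87705989  1.025445  ] [0.5823534  0.16536445 0.82425839]
top [[481.36759528   0.         314.39242977]
 [  0.         481.36759528 204.01788728]
 [  0.           0.           1.        ]] [ 2.19853803 -2.14048629  0.10622876] [0.05536405 0.62557553 1.10034299]
```

View pics/side0.png

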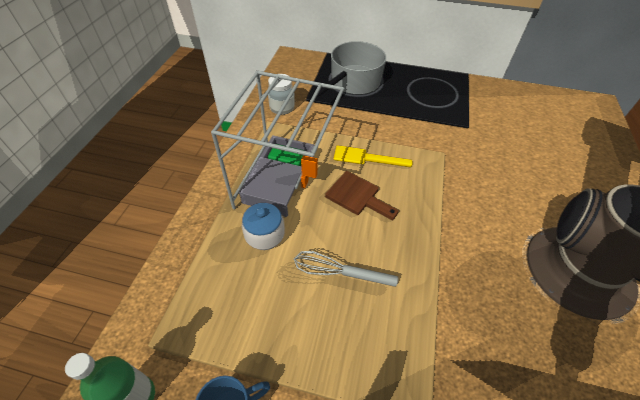

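View pics/top0.png

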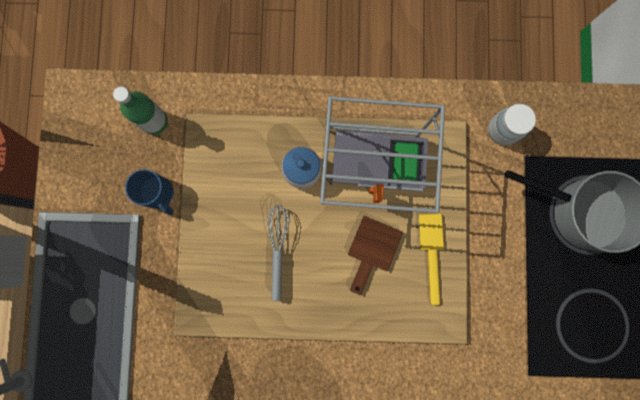

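The top view shows the paddle (blade centre ~375,243, handle end ~357,291), the orange latch near (377,193), the shelf from about (322,98) to (440,210), the pot at (301,167), the whisk on the left and the scraper on the right. I'll enlarge it to read pixels.

```bash
python3 - <<'E'
import cv2
t=cv2.imread("pics/top0.png")[90:300,270:470]; cv2.imwrite("pics/tc.png",cv2.resize(t,None,fx=2.85,fy=2.85,interpolation=cv2.INTER_CUBIC))
t=cv2.imread("pics/side0.png")[60:260,205:425]; cv2.imwrite("pics/sc.png",cv2.resize(t,None,fx=3,fy=3,interpolation=cv2.INTER_CUBIC))
E
```

```text
(no output)
```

View pics/tc.png

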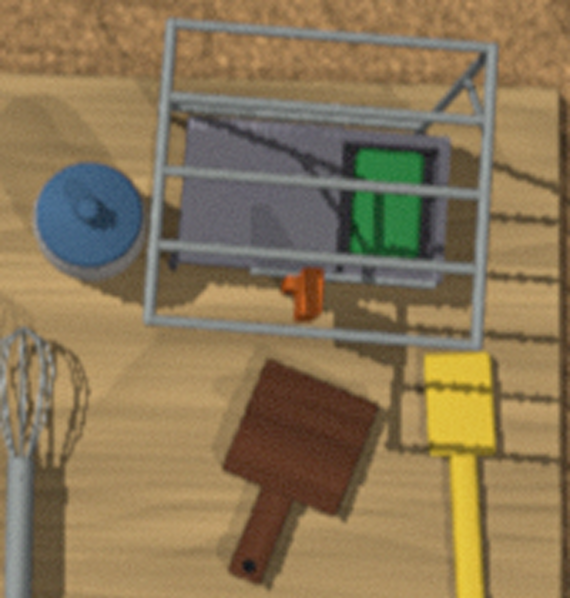

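View pics/sc.png

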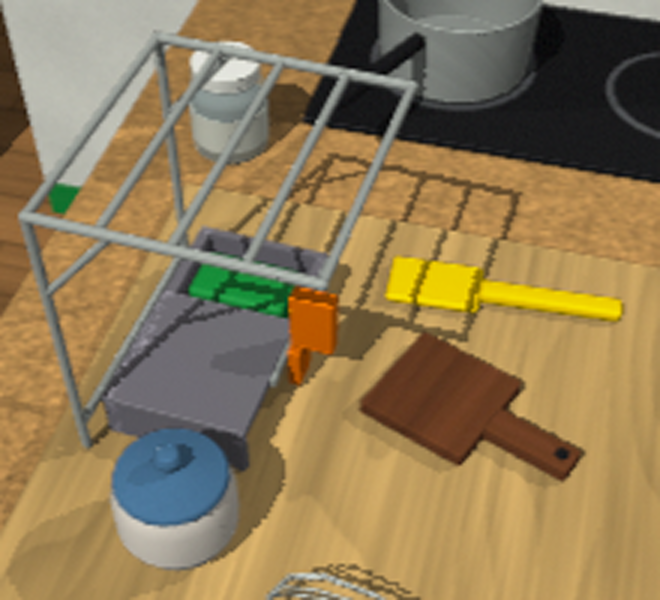

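Tc crop: paddle top corners (270,360),(380,406),(335,516),(222,467); handle end (230,573),(259,583); front wire (150,322)-(478,346); fin top about (310,268)-(310,320); roof front-left (178,262); pocket right edge x≈437–450. Sc crop: paddle corners (361,407),(427,336),(522,383),(460,462); shelf corners (330,283),(413,85),(157,38),(25,215); fin front face (290–337, 290–352).

```bash
cat > h.py <<'E'
import numpy as np,cv2,pickle
from scipy.optimize import least_squares
from scipy.spatial.transform import Rotation as R
T=pickle.load(open("top0.pkl","rb"));S=pickle.load(open("side0.pkl","rb"))
def tc(p): return (np.array(p,float)+.5)/2.85-.5+[270,90]
def sc(p): return (np.array(p,float)+.5)/3-.5+[205,60]
def proj(d,P): return cv2.projectPoints(np.array(P,float).reshape(-1,3),d["rvec"],d["tvec"],d["camera_matrix"],None)[0].reshape(-1,2)
def ray(d,uv,z):
    M=cv2.Rodrigues(d["rvec"])[0]; c=-M.T@np.ravel(d["tvec"])
    v=M.T@np.linalg.inv(d["camera_matrix"])@[*uv,1]; return c+v*(z-c[2])/v[2]
def fit(obs,x0):  # obs: (cam,pix,local xyz[z world]); x,y,yaw
    def res(x):
        r=[]
        for d,uv,L in obs:
            q=R.from_euler('z',x[2]).apply(L)+[x[0],x[1],0]; r.append(proj(d,q)[0]-uv)
        return np.ravel(r)
    s=least_squares(res,x0); return s.x,s.fun.reshape(-1,2).round(1)
E
python3 - <<'E'
from h import *
z=.034;o=[]
for p,L in [((270,360),(50,50)),((380,406),(50,-50)),((335,516),(-50,-50)),((222,467),(-50,50)),((230,573),(-125,14)),((259,583),(-125,-14))]:
    o.append((T,tc(p),[L[0]/1e3,L[1]/1e3,z]))
ot=list(o)
for p,L in [((361,407),(50,50)),((427,336),(50,-50)),((522,383),(-50,-50)),((460,462),(-50,50))]:
    o.append((S,sc(p),[L[0]/1e3,L[1]/1e3,z]))
x0=[.5,0,.0]
for q in(ot,o[6:],o):
    x,r=fit(q,x0);print("paddle",x[:2],np.degrees(x[2]));
print(r.tolist())
z=.262;o=[]
for f,d,L in [(tc,T,[(150,322),(478,346),(172,22),(493,47)]),(sc,S,[(330,283),(413,85),(25,215),(157,38)])]:
    for p,q in zip(L,[(.004,.104),(.004,-.104),(.196,.104),(.196,-.104)]): o.append((d,f(p),[*q,z]))
x,r=fit(o,x0);print("shelf",x[:2],np.degrees(x[2]),r.tolist())
for n,p,z in [("roof FL",(178,262),.06),("roof BL",(190,115),.06),("pocket FR",(437,285),.06),("pocket BR",(450,140),.06),("fin top front-mid",(308,320),.12),("fin top back-mid",(313,268),.12),("pot lid",(88,210),.119),("scr tip l",(425,353),.03),("scr handle end",(470,597),.03),("whisk head",(22,330),.04)]:
    print(n,ray(T,tc(p),z).round(4))
for n,p,z in [("fin",(337,297),.12),("fin",(333,352),.062),("fin bl",(290,348),.062),("fin tl",(290,290),.12),("roof FL",(245,437),.06),("roof BL",(106,400),.06)]: print(n,ray(S,sc(p),z).round(4))
E
```

```text
paddle [ 0.53682249 -0.07299037] -21.557734664914577
paddle [ 0.53465084 -0.06781334] -21.40575034167663
paddle [ 0.53612669 -0.07155789] -21.28066775553094
[[-1.1, -1.0], [0.1, -0.6], [-0.2, 0.7], [-0.5, 1.1], [-1.3, 0.2], [-0.2, 1.4], [-1.0, -1.8], [-1.2, -1.8], [0.5, -0.4], [0.4, -1.1]]
shelf [ 0.59895403 -0.05112631] -2.562883930479502 [[2.2, -2.0], [-1.7, -2.5], [1.5, 3.6], [-2.3, 2.4], [-3.2, -1.4], [-2.4, 1.1], [3.3, 0.2], [1.2, 1.3]]
roof FL [0.6739 0.0326 0.06  ]
roof BL [0.7952 0.0256 0.06  ]
pocket FR [ 0.6608 -0.1765  0.06  ]
pocket BR [ 0.7801 -0.1866  0.06  ]
fin top front-mid [ 0.6232 -0.0652  0.12  ]
fin top back-mid [ 0.6631 -0.0685  0.12  ]
pot lid [0.7036 0.1045 0.119 ]
scr tip l [ 0.6081 -0.1736  0.03  ]
scr handle end [ 0.4109 -0.211   0.03  ]
whisk head [0.6173 0.1582 0.04  ]
fin [ 0.6274 -0.073   0.12  ]
fin [ 0.6286 -0.0668  0.062 ]
fin bl [ 0.664 -0.062  0.062]
fin tl [ 0.6652 -0.0709  0.12  ]
roof FL [0.6728 0.0348 0.06  ]
roof BL [0.7902 0.0274 0.06  ]
```

```bash
cat >> h.py <<'E'
def pose(p,E): 
    M=np.eye(4);M[:3,:3]=R.from_euler('xyz',E,degrees=True).as_matrix();M[:3,3]=p;return M
def tgt(p,psi,tilt): # tool z tilted forward along heading psi, tool y = left
    a,t=np.radians(psi),np.radians(tilt)
    z=np.array([np.sin(t)*np.cos(a),np.sin(t)*np.sin(a),-np.cos(t)]);y=np.array([-np.sin(a),np.cos(a),0])
    M=np.eye(4);M[:3,:3]=np.c_[np.cross(y,z),y,z];M[:3,3]=p;return M
from scipy.linalg import logm,expm
def row(A,B,n): # constant twist row
    X=np.real(logm(np.linalg.inv(A)@B))/n; D=expm(X); w=R.from_matrix(D[:3,:3]).as_rotvec()
    r=np.r_[D[:3,3]/.05,w/np.pi]; print(n,"rows:",r.round(3)); return r
def straight(A,B,n): # straight line+slerp rows
    w=R.from_matrix(A[:3,:3].T@B[:3,:3]).as_rotvec()
    C=A.copy()
    for i in range(1,n+1):
        N=np.eye(4);N[:3,:3]=A[:3,:3]@R.from_rotvec(w*i/n).as_matrix();N[:3,3]=A[:3,3]+(B-A)[:3,3]*i/n
        print(*np.r_[C[:3,:3].T@(N-C)[:3,3]/.05,w/n/np.pi].round(3),end="; ");C=N
    print()
def now():
    from plant import env
    o=env.observe();print("t",round(o["clock"],2),o["tcp_pos"].round(4),o["eef_rot"].round(2),"j",o["joint_pos"].round(1),"F",o["wrist_force"].round(1),"w",round(o["width"],3))
    return pose(o["tcp_pos"],o["eef_rot"])
E
python3 - <<'E'
from h import *
A=now()
straight(A,tgt([.46,-.06,.27],-3.2,40),20)
E
```

```text
t 0.1 [0.161  0.4993 0.1916] [-179.92    0.    162.13] j [72.1  7.2 -2.3 80.5 -0.  90. ] F [-0.6  0.3 -0.1] w 1.001
-0.456 -0.441 -0.078 -0.001 -0.011 -0.004; -0.453 -0.446 -0.064 -0.001 -0.011 -0.004; -0.45 -0.451 -0.05 -0.001 -0.011 -0.004; -0.446 -0.456 -0.037 -0.001 -0.011 -0.004; -0.441 -0.462 -0.024 -0.001 -0.011 -0.004; -0.436 -0.467 -0.01 -0.001 -0.011 -0.004; -0.43 -0.472 0.002 -0.001 -0.011 -0.004; -0.424 -0.478 0.015 -0.001 -0.011 -0.004; -0.418 -0.483 0.028 -0.001 -0.011 -0.004; -0.411 -0.488 0.04 -0.001 -0.011 -0.004; -0.403 -0.493 0.052 -0.001 -0.011 -0.004; -0.395 -0.498 0.063 -0.001 -0.011 -0.004; -0.386 -0.504 0.075 -0.001 -0.011 -0.004; -0.377 -0.509 0.086 -0.001 -0.011 -0.004; -0.368 -0.514 0.096 -0.001 -0.011 -0.004; -0.358 -0.518 0.106 -0.001 -0.011 -0.004; -0.348 -0.523 0.116 -0.001 -0.011 -0.004; -0.337 -0.528 0.126 -0.001 -0.011 -0.004; -0.326 -0.533 0.135 -0.001 -0.011 -0.004; -0.315 -0.537 0.144 -0.001 -0.011 -0.004;
```

Request:
drive_tool --steps "-0.46 -0.44 -0.08 0 -0.011 -0.004; -0.45 -0.45 -0.06 0 -0.011 -0.004; -0.45 -0.45 -0.05 0 -0.011 -0.004; -0.45 -0.46 -0.04 0 -0.011 -0.004; -0.44 -0.46 -0.02 0 -0.011 -0.004; -0.44 -0.47 -0.01 0 -0.011 -0.004; -0.43 -0.47 0 0 -0.011 -0.004; -0.42 -0.48 0.02 0 -0.011 -0.004; -0.42 -0.48 0.03 0 -0.011 -0.004; -0.41 -0.49 0.04 0 -0.011 -0.004" --gripper 1

```text
clock: 1.35
tcp_pos: [0.311, 0.2192, 0.2351]
eef_rot: [-178.6, 19.8, 169.7]
wrist_force: [0.1, 0.4, 0.2]
width: 0.997
finger_force: 0.0
```

Request:
drive_tool --steps "-0.4 -0.49 0.05 0 -0.011 -0.004; -0.4 -0.5 0.06 0 -0.011 -0.004; -0.39 -0.5 0.08 0 -0.011 -0.004; -0.38 -0.51 0.09 0 -0.011 -0.004; -0.37 -0.51 0.1 0 -0.011 -0.004; -0.36 -0.52 0.11 0 -0.011 -0.004; -0.35 -0.52 0.12 0 -0.011 -0.004; -0.34 -0.53 0.13 0 -0.011 -0.004; -0.33 -0.53 0.14 0 -0.011 -0.004; -0.32 -0.54 0.14 0 -0.011 -0.004"

```text
clock: 2.6
tcp_pos: [0.4593, -0.0592, 0.2886]
eef_rot: [-173.8, 39.1, 179.4]
wrist_force: [0.8, -0.1, 0.8]
width: 1.002
finger_force: 0.0
```

```bash
python3 - <<'E'
from h import *
from plant import env
A=now(); d=env.get_image("wrist"); pickle.dump((A,d),open("w1.pkl","wb")); print(d["mount"],d["camera_matrix"]); cv2.imwrite("pics/w1.png",cv2.resize(d["frame"][:,:,::-1],(800,500)))
E
```

```text
t 2.6 [ 0.4593 -0.0592  0.2886] [-173.83   39.14  179.36] j [ -4.8 -33.8 -34.3  50.1  -3.6  -3.2] F [ 0.8 -0.1  0.8] w 1.002
[[-3.38837367e-04 -9.52692712e-01 -3.03934994e-01  7.73879323e-02]
 [ 9.99999941e-01 -3.06879855e-04 -1.52911465e-04  1.17342698e-03]
 [ 5.24061117e-05 -3.03935028e-01  9.52692760e-01 -1.81293066e-01]
 [ 0.00000000e+00  0.00000000e+00  0.00000000e+00  1.00000000e+00]] [[350.05851545   0.         316.56694516]
 [  0.         350.05851545 201.87147672]
 [  0.           0.           1.        ]]
```

View pics/w1.png

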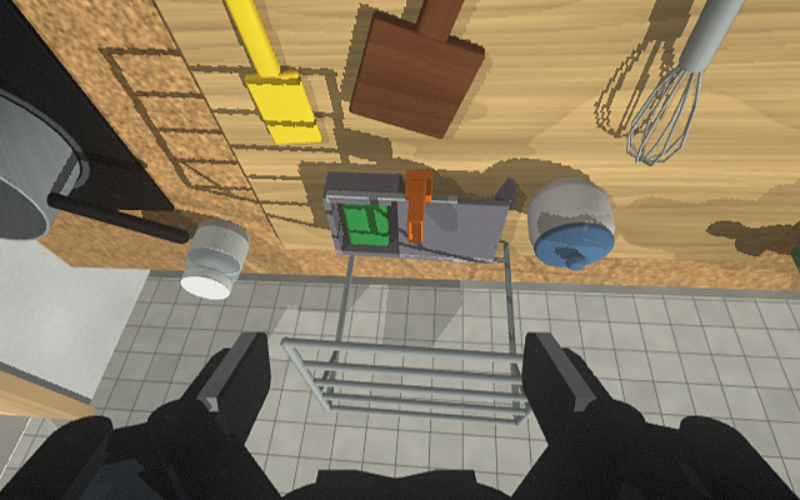

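The wrist view (upside down, image left = −y) shows the orange fin around (418,205), the caddy front at rows 175–260, columns 325–515, and the paddle, scraper, pot and whisk clear. I'll enlarge it.

```bash
python3 - <<'E'
from h import *
A,d=pickle.load(open("w1.pkl","rb"))
cv2.imwrite("pics/w1c.png",cv2.resize(d["frame"][125:225,250:430,::-1],None,fx=4.4,fy=4.4,interpolation=cv2.INTER_CUBIC))
E
```

```text
(no output)
```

View pics/w1c.png

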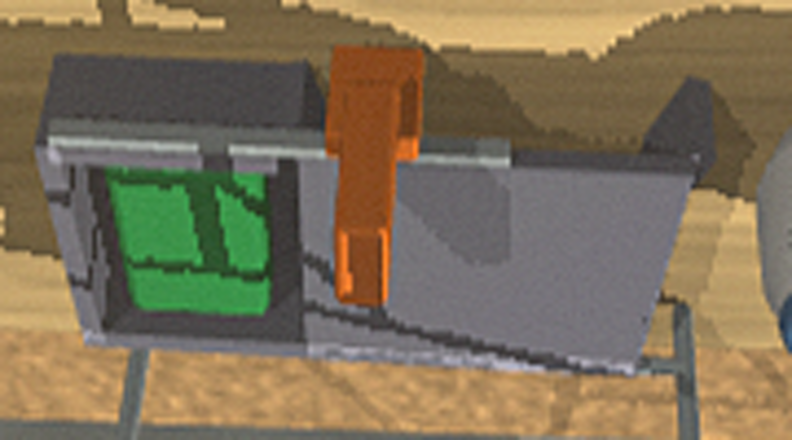

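```bash
cat >> h.py <<'E'
def wcam(A,d):
    M=np.linalg.inv(A@d["mount"]); return dict(rvec=cv2.Rodrigues(M[:3,:3])[0],tvec=M[:3,3],camera_matrix=d["camera_matrix"])
E
python3 - <<'E'
from h import *
A,d=pickle.load(open("w1.pkl","rb")); W=wcam(A,d)
f=lambda p:(np.array(p,float)+.5)/4.4-.5+[250,125]
for n,p,z in [("fin fr -y",(335,228),.12),("fin fr +y",(388,228),.12),("fin bk -y",(340,304),.12),("fin bk +y",(386,304),.12),("tab b -y",(332,48),.023),("tab b +y",(425,48),.023),("roof FL",(695,165),.06),("roof BL",(637,373),.06),("pkt FR",(40,145),.06),("pkt BR",(85,340),.06),("pktFRbase",(55,55),.018)]:
    print(n,ray(W,f(p),z).round(4))
g=lambda p:(np.array(p,float)+.5)*.8-.5
o=[(W,g(p),[*L,.034]) for p,L in [((443,138),(.05,.05)),((350,101),(.05,-.05)),((484,45),(-.05,.05)),((379,11),(-.05,-.05))]]
x,r=fit(o,[.53,-.07,-.35]);print("paddle",x[:2],np.degrees(x[2]),r.tolist())
E
```

```text
fin fr -y [ 0.6263 -0.0742  0.12  ]
fin fr +y [ 0.6258 -0.0594  0.12  ]
fin bk -y [ 0.6635 -0.0748  0.12  ]
fin bk +y [ 0.663  -0.0611  0.12  ]
tab b -y [ 0.6561 -0.0836  0.023 ]
tab b +y [ 0.6559 -0.0531  0.023 ]
roof FL [0.669  0.0329 0.06  ]
roof BL [0.7926 0.0278 0.06  ]
pkt FR [ 0.6633 -0.1772  0.06  ]
pkt BR [ 0.7798 -0.1851  0.06  ]
pktFRbase [ 0.6654 -0.1799  0.018 ]
paddle [ 0.529842  -0.0690052] -22.074095802254693 [[0.3, -2.2], [-1.8, 3.8], [4.8, 3.3], [-3.5, -2.9]]
```

```bash
python3 - <<'E'
from h import *
A=now(); straight(A,tgt([.655,-.068,.079],-3.2,40),10)
E
```

```text
t 2.65 [ 0.4602 -0.062   0.2891] [-173.67   39.25  179.26] j [ -5.1 -33.7 -34.3  49.9  -3.5  -3.4] F [-1.1  1.3  1.2] w 0.998
-0.036 0.056 0.569 -0.003 -0.0 0.001; -0.035 0.051 0.57 -0.003 -0.0 0.001; -0.034 0.047 0.57 -0.003 -0.0 0.001; -0.034 0.042 0.571 -0.003 -0.0 0.001; -0.033 0.038 0.571 -0.003 -0.0 0.001; -0.032 0.033 0.571 -0.003 -0.0 0.001; -0.031 0.028 0.572 -0.003 -0.0 0.001; -0.031 0.024 0.572 -0.003 -0.0 0.001; -0.03 0.019 0.572 -0.003 -0.0 0.001; -0.029 0.014 0.572 -0.003 -0.0 0.001;
```

Request:
drive_tool --steps "-0.036 0.056 0.57 -0.003 0 0.001; -0.035 0.05 0.57 -0.003 0 0.001; -0.034 0.047 0.57 -0.003 0 0.001; -0.034 0.042 0.57 -0.003 0 0.001; -0.033 0.038 0.57 -0.003 0 0.001; -0.032 0.033 0.57 -0.003 0 0.001; -0.031 0.028 0.57 -0.003 0 0.001; -0.031 0.024 0.57 -0.003 0 0.001; -0.03 0.02 0.57 -0.003 0 0.001; -0.03 0.014 0.57 -0.003 0 0.001"

```text
clock: 3.9
tcp_pos: [0.6525, -0.0613, 0.0763]
eef_rot: [179.2, 39.1, 177.0]
wrist_force: [-0.5, 0.1, -0.7]
width: 0.999
finger_force: 0.0
```

Request:
drive_tool --steps "0 0 0 0 0 0; 0 0 0 0 0 0; 0 0 0 0 0 0; 0 0 0 0 0 0; 0 0 0 0 0 0; 0 0 0 0 0 0; 0 0 0 0 0 0; 0 0 0 0 0 0; 0 0 0 0 0 0; 0 0 0 0 0 0" --gripper 0 --grip_force 25

```text
clock: 5.15
tcp_pos: [0.6521, -0.0664, 0.0793]
eef_rot: [179.8, 39.3, 176.8]
wrist_force: [-5.5, -13.8, 4.1]
width: 0.17
finger_force: 25.5
```

Request:
drive_tool --steps "0 -0.14 0 0 0 0; 0 -0.14 0 0 0 0; 0 -0.14 0 0 0 0; 0 -0.14 0 0 0 0; 0 -0.14 0 0 0 0; 0 -0.14 0 0 0 0; 0 -0.14 0 0 0 0; 0 -0.14 0 0 0 0; 0 -0.14 0 0 0 0; 0 -0.14 0 0 0 0"

```text
clock: 6.4
tcp_pos: [0.649, -0.1313, 0.0791]
eef_rot: [179.3, 39.3, 177.0]
wrist_force: [-14.6, 3.1, 11.3]
width: 0.167
finger_force: 26.8
```

Request:
drive_tool --steps "0 0 0 0 0 0; 0 0 0 0 0 0; 0 0 0 0 0 0; 0 0 0 0 0 0; 0 0 0 0 0 0; 0 0 0 0 0 0; 0 0 0 0 0 0; 0 0 0 0 0 0; 0 0 0 0 0 0; 0 0 0 0 0 0"

```text
clock: 7.65
tcp_pos: [0.6489, -0.1316, 0.0791]
eef_rot: [179.3, 39.3, 177.0]
wrist_force: [-13.3, 1.0, 11.6]
width: 0.166
finger_force: 26.7
```

```bash
python3 - <<'E'
from h import *
A=now()
E
```

```text
t 7.65 [ 0.6489 -0.1316  0.0791] [179.3   39.3  177.01] j [-15.9  -4.3 -42.9  12.9   8.8 -10.1] F [-13.3   1.   11.6] w 0.166
```

Request:
drive_tool --steps "0 -0.04 0 0 0 0; 0 -0.04 0 0 0 0; 0 -0.04 0 0 0 0; 0 0 0 0 0 0; 0 0 0 0 0 0; 0 0 0 0 0 0; 0 0 0 0 0 0; 0 0 0 0 0 0; 0 0 0 0 0 0; 0 0 0 0 0 0"

```text
clock: 8.9
tcp_pos: [0.649, -0.1318, 0.079]
eef_rot: [178.7, 39.3, 177.2]
wrist_force: [-13.1, 18.0, 14.3]
width: 0.171
finger_force: 27.1
```

Request:
drive_tool --steps "0 0.05 0 0 0 0; 0 0 0 0 0 0; 0 0 0 0 0 0; 0 0 0 0 0 0; 0 0 -0.2 0 0 0; 0 0 -0.5 0 0 0; 0 0 -0.7 0 0 0; 0 0 -0.7 0 0 0; 0 0 -0.7 0 0 0; 0 0 -0.4 0 0 0" --gripper 1

```text
clock: 10.15
tcp_pos: [0.5473, -0.132, 0.2036]
eef_rot: [179.3, 39.3, 177.0]
wrist_force: [0.2, 0.1, 0.8]
width: 1.005
finger_force: 0.0
```

```bash
python3 - <<'E'
from h import *
A=now(); straight(A,tgt([.38,-.01,.12],-21.4,40),10)
E
```

```text
t 10.15 [ 0.5473 -0.132   0.2036] [179.35  39.33 177.01] j [-20.4 -20.6 -38.3  34.4  11.6 -13.7] F [0.2 0.1 0.8] w 1.005
0.374 0.227 -0.088 0.007 -0.0 0.008; 0.38 0.216 -0.093 0.007 -0.0 0.008; 0.385 0.205 -0.098 0.007 -0.0 0.008; 0.39 0.193 -0.103 0.007 -0.0 0.008; 0.394 0.181 -0.108 0.007 -0.0 0.008; 0.398 0.169 -0.112 0.007 -0.0 0.008; 0.402 0.156 -0.116 0.007 -0.0 0.008; 0.406 0.144 -0.12 0.007 -0.0 0.008; 0.409 0.131 -0.123 0.007 -0.0 0.008; 0.412 0.118 -0.126 0.007 -0.0 0.008;
```

Request:
drive_tool --steps "0.37 0.23 -0.09 0.007 0 0.008; 0.38 0.22 -0.09 0.007 0 0.008; 0.38 0.2 -0.1 0.007 0 0.008; 0.39 0.19 -0.1 0.007 0 0.008; 0.39 0.18 -0.11 0.007 0 0.008; 0.4 0.17 -0.11 0.007 0 0.008; 0.4 0.16 -0.12 0.007 0 0.008; 0.41 0.14 -0.12 0.007 0 0.008; 0.41 0.13 -0.12 0.007 0 0.008; 0.41 0.12 -0.13 0.007 0 0.008"

```text
clock: 11.4
tcp_pos: [0.3797, -0.0093, 0.1196]
eef_rot: [-179.9, 39.2, 158.3]
wrist_force: [0.2, 0.3, -0.2]
width: 0.995
finger_force: 0.0
```

```bash
python3 - <<'E'
from h import *
from plant import env
env.get_image("side");env.get_image("side")
A=now(); d=env.get_image("wrist"); pickle.dump((A,d),open("w2.pkl","wb")); cv2.imwrite("pics/w2.png",cv2.resize(d["frame"][:,:,::-1],(800,500)))
E
```

```text
t 11.5 [ 0.3793 -0.0078  0.1186] [-179.77   39.03  158.75] j [ 20.8 -39.1 -55.4  42.8 -25.2  35.1] F [-0.1  0.3 -0.2] w 1.001
```

View pics/w2.png

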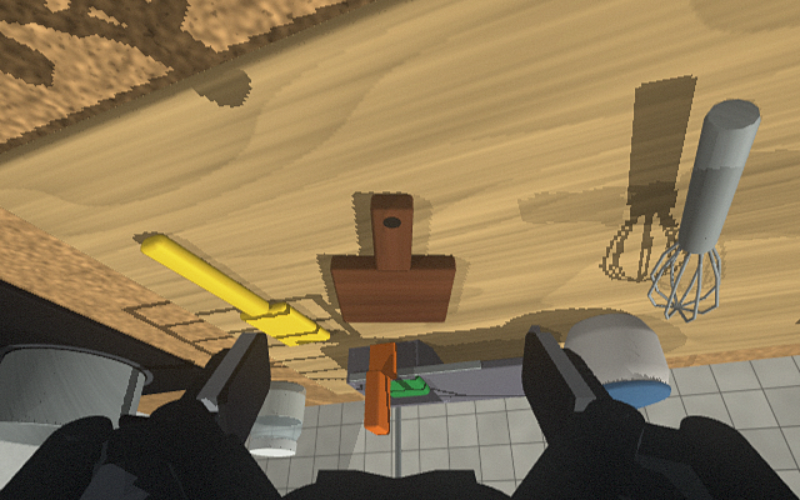

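The wrist view shows the latch open, the paddle centred between the fingers: top-face corners (334,267),(454,267),(342,321),(447,321), handle end (372,208),(412,208).

```bash
python3 - <<'E'
from h import *
A,d=pickle.load(open("w2.pkl","rb")); W=wcam(A,d)
g=lambda p:(np.array(p,float)+.5)*.8-.5
o=[(W,g(p),[*L,.034]) for p,L in [((334,267),(-.05,-.05)),((454,267),(-.05,.05)),((342,321),(.05,-.05)),((447,321),(.05,.05)),((372,208),(-.125,-.014)),((412,208),(-.125,.014))]]
x,r=fit(o,[.53,-.07,-.35]);print("paddle",x[:2],np.degrees(x[2]),r.tolist())
x=np.array([.535,-.071,np.radians(-21.4)]) if abs(x[0]-.535)>.006 else (x+[.5361,-.0716,np.radians(-21.4)])/2
p=x[:2]-.097*np.array([np.cos(x[2]),np.sin(x[2])]); print(x,p)
A=now(); psi=np.degrees(x[2]); B=tgt([*p,.029],psi,40); straight(A,B,10)
E
```

```text
paddle [ 0.53467096 -0.06922828] -21.01437473281114 [[-3.7, 1.2], [3.0, 1.1], [0.9, 0.7], [-0.6, 0.7], [-1.5, -0.5], [1.8, -0.6]]
[ 0.53538548 -0.07041414 -0.37013524] [ 0.44495447 -0.03532521]
t 11.55 [ 0.3803 -0.0081  0.1194] [-179.83   39.11  158.68] j [ 20.7 -39.1 -55.4  42.7 -25.1  35. ] F [ 1.2 -0.5 -1.1] w 0.997
0.005 -0.003 0.229 -0.0 -0.0 -0.0; 0.006 -0.003 0.229 -0.0 -0.0 -0.0; 0.006 -0.003 0.229 -0.0 -0.0 -0.0; 0.006 -0.003 0.229 -0.0 -0.0 -0.0; 0.007 -0.003 0.229 -0.0 -0.0 -0.0; 0.007 -0.004 0.229 -0.0 -0.0 -0.0; 0.007 -0.004 0.229 -0.0 -0.0 -0.0; 0.008 -0.004 0.229 -0.0 -0.0 -0.0; 0.008 -0.004 0.229 -0.0 -0.0 -0.0; 0.009 -0.004 0.229 -0.0 -0.0 -0.0;
```

Request:
drive_tool --steps "0.01 -0.005 0.32 0 0 0; 0.01 -0.005 0.32 0 0 0; 0.01 -0.005 0.32 0 0 0; 0.01 -0.005 0.32 0 0 0; 0.01 -0.005 0.32 0 0 0; 0.01 -0.005 0.32 0 0 0; 0.01 -0.005 0.3 0 0 0; 0 0 0.07 0 0 0; 0 0 0 0 0 0; 0 0 0 0 0 0"

```text
clock: 12.8
tcp_pos: [0.4447, -0.0368, 0.029]
eef_rot: [-179.9, 39.2, 158.4]
wrist_force: [1.1, 0.4, -0.4]
width: 0.998
finger_force: 0.0
```

Request:
drive_tool --steps "0 0 0 0 0 0; 0 0 0 0 0 0; 0 0 0 0 0 0; 0 0 0 0 0 0; 0 0 0 0 0 0; 0 0 0 0 0 0; 0 0 0 0 0 0; 0 0 0 0 0 0; 0 0 0 0 0 0; 0 0 0 0 0 0" --gripper 0 --grip_force 40

```text
clock: 14.05
tcp_pos: [0.4443, -0.0367, 0.0282]
eef_rot: [-179.8, 39.1, 158.4]
wrist_force: [-0.1, 1.3, -0.0]
width: -0.003
finger_force: 0.0
```

```bash
python3 - <<'E'
from h import *
from plant import env
A=now(); d=env.get_image("wrist"); s=env.get_image("side")["frame"]; t=env.get_image("top")["frame"]
c=lambda f,a,b,x,y,w,h:cv2.resize(f[a:b,x:y,::-1],(w,h),interpolation=cv2.INTER_CUBIC)
im=np.vstack([np.hstack([c(s,120,260,280,460,400,311),c(t,190,310,320,474,400,311)]),np.hstack([c(d["frame"],60,400,100,540,373,288),np.zeros((288,427,3),np.uint8)])])
cv2.imwrite("pics/m3.png",im)
E
```

```text
t 14.05 [ 0.4443 -0.0367  0.0282] [-179.83   39.1   158.44] j [  9.5 -27.  -63.9  18.3 -19.2  25.1] F [-0.1  1.3 -0. ] w -0.003
```

View pics/m3.png

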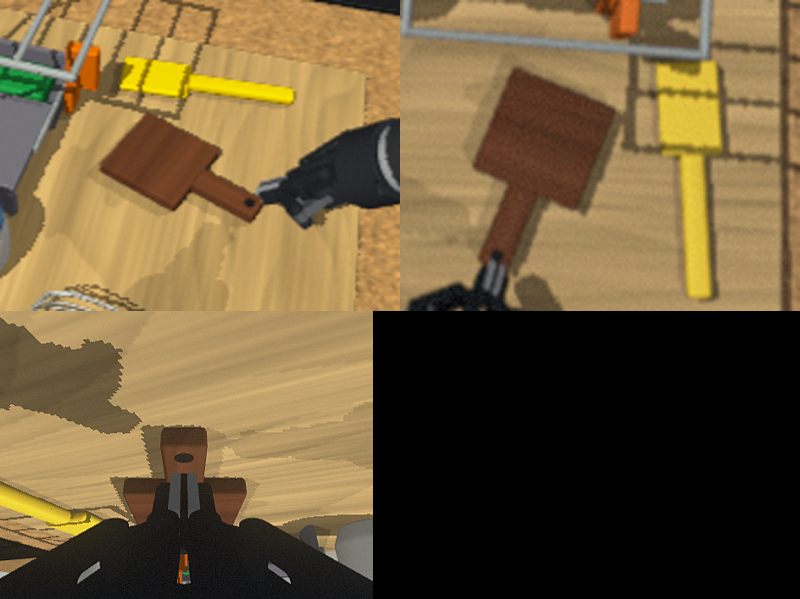

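```bash
python3 - <<'E'
from h import *
A,d=pickle.load(open("w2.pkl","rb")); 
A=now(); W=wcam(A,d)
pts=[(A@[x,0,k,1])[:3] for x in(0,.011) for k in (0,-.013,-.019,-.03)]
print(proj(W,pts).round(0).tolist()); 
s=proj(S,pts);t=proj(T,pts)
print(((s-[280,120])*[400/180,311/140]).round().tolist(),((t-[320,190])*[400/154,311/120]).round().tolist())
E
```

```text
t 14.2 [ 0.4444 -0.0367  0.0283] [-179.83   39.1   158.44] j [  9.5 -27.  -63.9  18.3 -19.2  25.1] F [-0.2  0.8  0. ] w -0.002
[[314.0, 236.0], [314.0, 245.0], [314.0, 250.0], [314.0, 260.0], [314.0, 217.0], [314.0, 226.0], [314.0, 230.0], [314.0, 239.0]]
[[236.0, 199.0], [244.0, 197.0], [248.0, 196.0], [255.0, 195.0], [242.0, 207.0], [250.0, 205.0], [254.0, 204.0], [261.0, 202.0]] [[102.0, 239.0], [99.0, 249.0], [98.0, 253.0], [96.0, 261.0], [97.0, 248.0], [95.0, 257.0], [94.0, 261.0], [91.0, 270.0]]
```

The fingers shut above the handle near its hole. The visible tips lie about 20 mm behind the stated TCP along the tool axis, so I'll open and go deeper, watching the force.

Request:
drive_tool --steps "0 0 -0.1 0 0 0; 0 0 0 0 0 0; 0 0 0 0 0 0; 0 0 0 0 0 0; 0 0 0.1 0 0 0; 0 0 0.08 0 0 0; 0 0 0.08 0 0 0; 0 0 0.08 0 0 0; 0 0 0.06 0 0 0; 0 0 0 0 0 0" --gripper 1

```text
clock: 15.45
tcp_pos: [0.453, -0.0404, 0.0163]
eef_rot: [-179.8, 39.1, 158.4]
wrist_force: [-0.0, 0.3, 0.0]
width: 1.001
finger_force: 0.0
```

Request:
drive_tool --steps "0 0 0.04 0 0 0; 0 0 0.04 0 0 0; 0 0 0.02 0 0 0; 0 0 0.02 0 0 0; 0 0 0.02 0 0 0; 0 0 0 0 0 0; 0 0 0 0 0 0; 0 0 0 0 0 0; 0 0 0 0 0 0; 0 0 0 0 0 0"

```text
clock: 16.7
tcp_pos: [0.4572, -0.0418, 0.0112]
eef_rot: [-179.8, 39.1, 158.4]
wrist_force: [0.2, 0.1, -0.2]
width: 1.0
finger_force: 0.0
```

Request:
drive_tool --steps "0 0 0 0 0 0; 0 0 0 0 0 0; 0 0 0 0 0 0; 0 0 0 0 0 0; 0 0 0 0 0 0; 0 0 0 0 0 0; 0 0 0 0 0 0; 0 0 0 0 0 0; 0 0 0 0 0 0; 0 0 0 0 0 0" --gripper 0 --grip_force 40

```text
clock: 17.95
tcp_pos: [0.4572, -0.0419, 0.0112]
eef_rot: [-179.8, 39.1, 158.4]
wrist_force: [-0.4, 0.2, -0.3]
width: 0.003
finger_force: 0.0
```

```bash
python3 - <<'E'
from h import *
from plant import env
A=now(); d=env.get_image("wrist"); s=env.get_image("side")["frame"]; t=env.get_image("top")["frame"]
pickle.dump((A,d,s,t),open("m4.pkl","wb"))
c=lambda f,a,b,x,y,w,h:cv2.resize(f[a:b,x:y,::-1],(w,h),interpolation=cv2.INTER_CUBIC)
im=np.vstack([np.hstack([c(s,160,240,320,430,400,291),c(t,220,300,320,430,400,291)]),c(d["frame"],160,330,205,435,800,300)[:, :]])
cv2.imwrite("pics/m4.png",im)
E
```

```text
t 17.95 [ 0.4572 -0.0419  0.0112] [-179.84   39.1   158.44] j [  8.  -23.6 -65.   13.4 -18.3  23.7] F [-0.4  0.2 -0.3] w 0.003
```

View pics/m4.png

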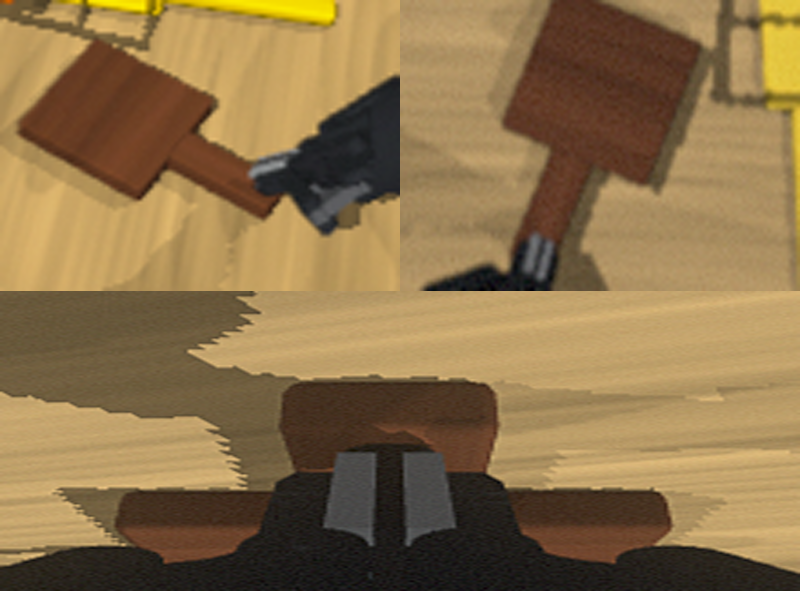

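```bash
python3 - <<'E'
from h import *
A,d,s,t=pickle.load(open("m4.pkl","rb")); W=wcam(A,d)
def tri(l):
    f=lambda P:np.ravel([proj(c,P)[0]-u for c,u in l]); r=least_squares(f,[.45,-.04,.03]); return r.x,r.fun
tip=np.array([[389.3,208.1],[358.5,284.6]])
wt=np.array([205+392*230/800,160+(452-291)*170/300]);print(wt)
for l in ([(S,tip[0]),(T,tip[1])],[(S,tip[0]),(T,tip[1]),(W,wt)]):
    P,r=tri(l); print(P.round(4),r.round(1),(np.linalg.inv(A)@[*P,1]).round(4))
E
```

```text
[317.7        251.23333333]
[ 0.4392 -0.034   0.0404] [-0.4 -0.1 -0.   0.4] [-3.1e-03  6.0e-04 -3.5e-02  1.0e+00]
[ 0.439  -0.033   0.0305] [-1.   2.8 -0.8  0.1 -0.6  0.4] [ 0.0035  0.0015 -0.0277  1.    ]
```

Request:
drive_tool --steps "0 0 -0.1 0 0 0; 0 0 0 0 0 0; 0 0 0 0 0 0; 0 0 0 0 0 0; 0 0 0.1 0 0 0; 0 0 0.1 0 0 0; 0 0 0.1 0 0 0; 0 0 0.08 0 0 0; 0 0 0.06 0 0 0; 0 0 0 0 0 0" --gripper 1

```text
clock: 19.35
tcp_pos: [0.4671, -0.046, -0.0023]
eef_rot: [-179.8, 39.1, 158.4]
wrist_force: [0.3, -0.9, 0.4]
width: 1.0
finger_force: 0.0
```

Request:
drive_tool --steps "0 0 0 0 0 0; 0 0 0 0 0 0; 0 0 0 0 0 0; 0 0 0 0 0 0; 0 0 0 0 0 0; 0 0 0 0 0 0; 0 0 0 0 0 0; 0 0 0 0 0 0; 0 0 0 0 0 0; 0 0 0 0 0 0" --gripper 0 --grip_force 40

```text
clock: 20.6
tcp_pos: [0.4674, -0.0458, -0.0017]
eef_rot: [-179.9, 39.1, 158.4]
wrist_force: [-4.8, 1.9, 6.0]
width: 0.309
finger_force: 40.0
```

```bash
python3 - <<'E'
from h import *
A=now(); B=tgt([.5223,-.0221,.0],-2.8,39.2); straight(A,B,9); C=tgt([.5223+.120,-.0221-.0059,.0],-2.8,39.2); straight(B,C,10)
E
```

```text
t 20.6 [ 0.4674 -0.0458 -0.0017] [-179.85   39.13  158.43] j [  6.9 -20.8 -65.7   9.6 -17.6  22.8] F [-4.8  1.9  6. ] w 0.309
-0.075 0.094 0.056 -0.007 -0.0 -0.009; -0.078 0.09 0.058 -0.007 -0.0 -0.009; -0.08 0.087 0.06 -0.007 -0.0 -0.009; -0.083 0.083 0.062 -0.007 -0.0 -0.009; -0.085 0.079 0.064 -0.007 -0.0 -0.009; -0.087 0.075 0.066 -0.007 -0.0 -0.009; -0.089 0.071 0.068 -0.007 -0.0 -0.009; -0.091 0.067 0.07 -0.007 -0.0 -0.009; -0.093 0.063 0.071 -0.007 -0.0 -0.009; 
-0.186 -0.0 0.152 0.0 0.0 0.0; -0.186 -0.0 0.152 0.0 0.0 0.0; -0.186 -0.0 0.152 0.0 0.0 0.0; -0.186 -0.0 0.152 0.0 0.0 0.0; -0.186 -0.0 0.152 0.0 0.0 0.0; -0.186 -0.0 0.152 0.0 0.0 0.0; -0.186 -0.0 0.152 0.0 0.0 0.0; -0.186 -0.0 0.152 0.0 0.0 0.0; -0.186 -0.0 0.152 0.0 0.0 0.0; -0.186 -0.0 0.152 0.0 0.0 0.0;
```

Request:
drive_tool --steps "-0.075 0.094 0.056 -0.0073 0 -0.009; -0.078 0.09 0.058 -0.0073 0 -0.009; -0.08 0.087 0.06 -0.0073 0 -0.009; -0.083 0.083 0.062 -0.0073 0 -0.009; -0.085 0.079 0.064 -0.0073 0 -0.009; -0.087 0.075 0.066 -0.0073 0 -0.009; -0.089 0.07 0.068 -0.0073 0 -0.009; -0.091 0.067 0.07 -0.0073 0 -0.009; -0.093 0.063 0.07 -0.0073 0 -0.009; 0 0 0 0 0 0"

```text
clock: 21.85
tcp_pos: [0.5218, -0.0226, -0.0009]
eef_rot: [-179.8, 39.0, 177.2]
wrist_force: [0.5, -0.0, -0.8]
width: 0.311
finger_force: 39.3
```

```bash
python3 - <<'E'
from h import *
from plant import env
A=now(); t=env.get_image("top"); s=env.get_image("side"); A=now()
pickle.dump((A,t["frame"],s["frame"]),open("p5.pkl","wb"))
c=lambda f,a,b,x,y,w,h:cv2.resize(f[a:b,x:y,::-1],(w,h),interpolation=cv2.INTER_CUBIC)
cv2.imwrite("pics/p5.png",np.hstack([c(t["frame"],130,280,310,450,560,600),c(s["frame"],110,250,235,291,240,600)]))
B=tgt([.5223,-.0221,.0],-2.8,39.2); straight(A,B,1)
E
```

```text
t 21.85 [ 0.5218 -0.0226 -0.0009] [-179.83   39.    177.16] j [ -2.1 -15.7 -63.5   3.2  -0.7   0.6] F [ 0.5 -0.  -0.8] w 0.311
t 21.95 [ 0.5215 -0.0225 -0.0009] [-179.81   39.    177.17] j [ -2.  -15.7 -63.5   3.2  -0.7   0.6] F [ 0.6  0.4 -0.8] w 0.312
-0.024 0.008 -0.004 -0.001 -0.001 -0.0;
```

```bash
python3 - <<'E'
from h import *
A,t,s=pickle.load(open("p5.pkl","rb"))
h=cv2.cvtColor(t,cv2.COLOR_RGB2HSV); m=cv2.inRange(h,(0,90,30),(12,255,130)); m[:130]=0;m[300:]=0;m[:,:310]=0;m[:,450:]=0
m=cv2.morphologyEx(cv2.morphologyEx(m,cv2.MORPH_CLOSE,np.ones((5,5))),cv2.MORPH_OPEN,np.ones((17,17)))
c=max(cv2.findContours(m,0,1)[0],key=cv2.contourArea); r=cv2.minAreaRect(c); print(r)
b=cv2.boxPoints(r); w=np.array([ray(T,p,.034) for p in b]); print(w.round(4).tolist(),w.mean(0)); print(np.linalg.norm(w-np.roll(w,1,0),axis=1))
e=w-np.roll(w,1,0); print(np.degrees(np.arctan2(e[:,1],e[:,0])))
E
```

```text
((355.5, 222.5), (31.0, 41.0), 90.0)
[[0.6179, 0.0236, 0.034], [0.6204, -0.0724, 0.034], [0.5479, -0.0734, 0.034], [0.5454, 0.022, 0.034]] [ 0.58290281 -0.02505886  0.034     ]
[0.07248411 0.09606125 0.07248808 0.09544878]
[   1.29023326  -88.46746375 -179.1938837    91.5332609 ]
```

Request:
drive_tool --steps "-0.18 0 0.15 0 0 0; -0.18 0 0.15 0 0 0; -0.18 0 0.15 0 0 0; -0.18 0 0.15 0 0 0; -0.18 0 0.15 0 0 0; 0 0 0 0 0 0; 0 0 0 0 0 0; 0 0 0 0 0 0; 0 0 0 0 0 0; 0 0 0 0 0 0"

```text
clock: 23.2
tcp_pos: [0.5802, -0.0252, -0.0012]
eef_rot: [-179.8, 39.1, 177.2]
wrist_force: [0.4, -1.0, -0.5]
width: 0.309
finger_force: 39.4
```

```bash
python3 -c "
from h import *
now()"
```

```text
t 23.2 [ 0.5802 -0.0252 -0.0012] [-179.82   39.05  177.22] j [ -2.2  -7.9 -58.2   0.7  -0.6   0.5] F [ 0.4 -1.  -0.5] w 0.309
```

Free of contact. Continue 55 mm.

Request:
drive_tool --steps "-0.17 0 0.14 0 0 0; -0.17 0 0.14 0 0 0; -0.17 0 0.14 0 0 0; -0.17 0 0.14 0 0 0; -0.17 0 0.14 0 0 0; 0 0 0 0 0 0; 0 0 0 0 0 0; 0 0 0 0 0 0; 0 0 0 0 0 0; 0 0 0 0 0 0"

```text
clock: 24.45
tcp_pos: [0.6352, -0.028, -0.0016]
eef_rot: [-179.8, 39.1, 177.2]
wrist_force: [0.3, -0.0, 0.4]
width: 0.309
finger_force: 39.4
```

Request:
drive_tool --steps "-0.08 0 0.066 0 0 0; -0.08 0 0.066 0 0 0; -0.08 0 0.066 0 0 0; -0.08 0 0.066 0 0 0; 0 0 0 0 0 0; -0.02 0 0.016 0 0 0; -0.02 0 0.016 0 0 0; -0.02 0 0.016 0 0 0; 0 0 0 0 0 0; 0 0 0 0 0 0"

```text
clock: 25.7
tcp_pos: [0.6565, -0.0289, -0.002]
eef_rot: [-179.8, 38.9, 177.2]
wrist_force: [-45.2, 2.7, 37.2]
width: 0.313
finger_force: 45.5
```

Request:
drive_tool --steps "0.04 0 -0.04 0 0 0; 0.02 0 -0.02 0 0 0; 0 0 0 0 0 0; 0 0 0 0 0 0; 0 0 0 0 0 0; 0 0 0 0 0 0; 0 0 0 0 0 0; 0 0 0 0 0 0; 0 0 0 0 0 0; 0 0 0 0 0 0"

```text
clock: 26.95
tcp_pos: [0.6558, -0.029, -0.0012]
eef_rot: [-179.8, 39.1, 177.2]
wrist_force: [-0.2, 0.6, -0.7]
width: 0.316
finger_force: 39.4
```

Request:
drive_tool --steps "-0.02 0 0.016 0 0 0; 0 0 0 0 0 0; 0 0 0 0 0 0; 0 0 0 0 0 0; 0 0 0 0 0 0; 0 0 0 0 0 0; 0 0 0 0 0 0; 0 0 0 0 0 0; 0 0 0 0 0 0; 0 0 0 0 0 0"

```text
clock: 28.2
tcp_pos: [0.6563, -0.029, -0.0017]
eef_rot: [-179.8, 39.0, 177.2]
wrist_force: [-5.4, 1.5, 3.2]
width: 0.311
finger_force: 40.0
```

Request:
drive_tool --steps "0 0 0 0 0 0; 0 0 0 0 0 0; 0 0 0 0 0 0; 0 0 0 0 0 0; 0 0 -0.2 0 0 0; 0 0 -0.5 0 0 0; 0 0 -0.5 0 0 0; 0 0 -0.6 0 0 0; 0 0 -0.6 0 0 0; 0 0 -0.2 0 0 0" --gripper 1

```text
clock: 29.45
tcp_pos: [0.5752, -0.0247, 0.1022]
eef_rot: [-179.8, 39.3, 177.2]
wrist_force: [0.2, -0.2, 0.7]
width: 1.002
finger_force: 0.0
```

```bash
python3 - <<'E'
from h import *
from plant import env
A=now(); f=[env.get_image(n) for n in("wrist","top","side")]; pickle.dump((A,f),open("p6.pkl","wb"))
# fin at reported (0.649,-0.1318) tcp (0.079) ; go back there
straight(A,tgt([.5473+.01,-.1315,.19],-2.8,39.3),8)
# handle end, predicted home, in top view
o=np.array([.7245,-.032,.034]);c,s=np.cos(np.radians(-2.8)),np.sin(np.radians(-2.8))
L=[(-.12,.014),(-.12,-.014),(-.075,.014)]
P=[o+[a*c-b*s,a*s+b*c,0] for a,b in L]; print(proj(T,P).round(1).tolist(),proj(S,P).round(1).tolist(),proj(wcam(A,f[0]),P).round(1).tolist())
w=f[0]["frame"];h=cv2.cvtColor(w,cv2.COLOR_RGB2HSV); m=cv2.inRange(h,(0,90,30),(12,255,130)); 
k=cv2.connectedComponentsWithStats(m); print([x.tolist() for x in k[2][1:] if x[4]>60])
E
```

```text
t 29.45 [ 0.5752 -0.0247  0.1022] [-179.82   39.25  177.22] j [ -2.1 -16.7 -49.3  18.1  -0.6   0.5] F [ 0.2 -0.2  0.7] w 1.002
-0.114 -0.269 -0.189 -0.0 -0.0 0.0; -0.114 -0.269 -0.189 -0.0 -0.0 0.0; -0.114 -0.269 -0.189 -0.0 -0.0 0.0; -0.114 -0.269 -0.19 -0.0 -0.0 0.0; -0.114 -0.269 -0.19 -0.0 -0.0 0.0; -0.114 -0.269 -0.19 -0.0 -0.0 0.0; -0.114 -0.269 -0.19 -0.0 -0.0 0.0; -0.114 -0.269 -0.19 -0.0 -0.0 0.0; 
[[350.2, 212.7], [362.1, 213.6], [351.5, 193.7]] [[319.2, 202.7], [322.5, 194.2], [301.7, 198.3]] [[334.4, 171.5], [296.4, 171.4], [332.2, 204.4]]
[[264, 168, 107, 67, 2704], [196, 230, 16, 15, 77]]
```

Request:
drive_tool --steps "-0.11 -0.27 -0.19 0 0 0; -0.11 -0.27 -0.19 0 0 0; -0.11 -0.27 -0.19 0 0 0; -0.11 -0.27 -0.19 0 0 0; -0.12 -0.27 -0.19 0 0 0; -0.12 -0.27 -0.19 0 0 0; -0.12 -0.27 -0.19 0 0 0; -0.12 -0.27 -0.19 0 0 0; 0 0 0 0 0 0; 0 0 0 0 0 0"

```text
clock: 30.85
tcp_pos: [0.5574, -0.1317, 0.1875]
eef_rot: [-179.8, 39.0, 177.2]
wrist_force: [-0.4, 0.4, 0.2]
width: 0.996
finger_force: 0.0
```

```bash
python3 - <<'E'
from h import *
A=now(); straight(A,tgt([.650,-.132,.079],-2.8,39.3),10)
E
```

```text
t 30.85 [ 0.5574 -0.1317  0.1875] [-179.85   39.02  177.19] j [-19.1 -19.2 -39.4  31.9  10.1 -12.8] F [-0.4  0.4  0.2] w 0.996
-0.007 0.009 0.285 -0.0 -0.0 -0.0; -0.007 0.009 0.285 -0.0 -0.0 -0.0; -0.007 0.009 0.285 -0.0 -0.0 -0.0; -0.007 0.009 0.285 -0.0 -0.0 -0.0; -0.007 0.009 0.285 -0.0 -0.0 -0.0; -0.006 0.009 0.285 -0.0 -0.0 -0.0; -0.006 0.009 0.285 -0.0 -0.0 -0.0; -0.006 0.009 0.285 -0.0 -0.0 -0.0; -0.006 0.009 0.285 -0.0 -0.0 -0.0; -0.006 0.009 0.285 -0.0 -0.0 -0.0;
```

Request:
drive_tool --steps "-0.007 0.009 0.285 0 0 0; -0.007 0.009 0.285 0 0 0; -0.007 0.009 0.285 0 0 0; -0.007 0.009 0.285 0 0 0; -0.007 0.009 0.285 0 0 0; -0.007 0.009 0.285 0 0 0; -0.007 0.009 0.285 0 0 0; -0.007 0.009 0.285 0 0 0; -0.007 0.009 0.285 0 0 0; -0.007 0.009 0.285 0 0 0"

```text
clock: 32.1
tcp_pos: [0.6509, -0.1322, 0.0789]
eef_rot: [-179.8, 39.1, 177.2]
wrist_force: [0.4, 0.3, -0.8]
width: 0.999
finger_force: 0.0
```

Request:
drive_tool --steps "0 0 0 0 0 0; 0 0 0 0 0 0; 0 0 0 0 0 0; 0 0 0 0 0 0; 0 0 0 0 0 0; 0 0 0 0 0 0; 0 0 0 0 0 0; 0 0 0 0 0 0; 0 0 0 0 0 0; 0 0 0 0 0 0" --gripper 0 --grip_force 25

```text
clock: 33.35
tcp_pos: [0.6504, -0.1322, 0.0802]
eef_rot: [-179.8, 39.1, 177.2]
wrist_force: [-6.0, 1.1, 5.9]
width: 0.173
finger_force: 24.7
```

Request:
drive_tool --steps "0 0.14 0 0 0 0; 0 0.14 0 0 0 0; 0 0.14 0 0 0 0; 0 0.14 0 0 0 0; 0 0.14 0 0 0 0; 0 0.14 0 0 0 0; 0 0.14 0 0 0 0; 0 0.14 0 0 0 0; 0 0.14 0 0 0 0; 0 0 0 0 0 0"

```text
clock: 34.6
tcp_pos: [0.6536, -0.0693, 0.0802]
eef_rot: [-179.8, 39.1, 177.2]
wrist_force: [-6.7, 0.1, 6.3]
width: 0.175
finger_force: 24.8
```

Moved 63 mm. Push on until the stop.

Request:
drive_tool --steps "0 0.04 0 0 0 0; 0 0.04 0 0 0 0; 0 0.04 0 0 0 0; 0 0 0 0 0 0; 0 0 0 0 0 0; 0 0 0 0 0 0; 0 0 0 0 0 0; 0 0 0 0 0 0; 0 0 0 0 0 0; 0 0 0 0 0 0"

```text
clock: 35.85
tcp_pos: [0.6537, -0.0671, 0.0803]
eef_rot: [-179.4, 39.1, 177.1]
wrist_force: [-7.0, -10.3, 5.5]
width: 0.176
finger_force: 24.8
```

Request:
drive_tool --steps "0 -0.03 0 0 0 0; 0 0 0 0 0 0; 0 0 0 0 0 0; 0 0 0 0 0 0; 0 0 0 0 0 0; 0 0 -0.3 0 0 0; 0 0 -0.7 0 0 0; 0 0 -0.8 0 0 0; 0 0 -0.8 0 0 0; 0 0 -0.8 0 0 0" --gripper 1

```text
clock: 37.1
tcp_pos: [0.5452, -0.0589, 0.2134]
eef_rot: [-179.8, 39.1, 177.2]
wrist_force: [0.6, 0.4, 0.1]
width: 1.001
finger_force: 0.0
```

Request:
drive_tool --steps "0 0 -0.5 0 0 0; 0 0 -0.3 0 0 0; 0 0 0 0 0 0; 0 0 0 0 0 0; 0 0 0 0 0 0; 0 0 0 0 0 0; 0 0 0 0 0 0; 0 0 0 0 0 0; 0 0 0 0 0 0; 0 0 0 0 0 0"

```text
clock: 38.35
tcp_pos: [0.5215, -0.0577, 0.2425]
eef_rot: [-179.8, 39.1, 177.2]
wrist_force: [0.0, 0.1, -0.7]
width: 1.003
finger_force: 0.0
```

```bash
python3 - <<'E'
from h import *
from plant import env
now(); w,s,t=[env.get_image(n)["frame"] for n in("wrist","side","top")]
c=lambda f,a,b,x,y,k:cv2.resize(f[a:b,x:y,::-1],k,interpolation=cv2.INTER_CUBIC)
cv2.imwrite("pics/end.png",np.vstack([c(w,80,230,200,520,(800,375)),np.hstack([c(s,110,230,225,425,(375,225)),c(t,90,220,250,495,(425,225))])]))
E
```

```text
t 38.35 [ 0.5215 -0.0577  0.2425] [-179.82   39.06  177.22] j [ -8.5 -26.5 -36.7  40.8   3.4  -4.4] F [ 0.   0.1 -0.7] w 1.003
```

View pics/end.png

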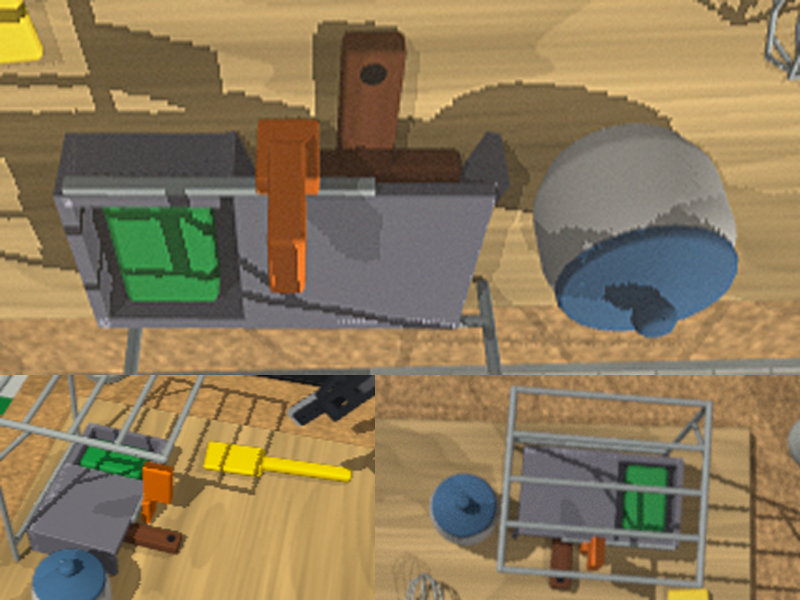

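The end view shows the latch shut in front of the blade's shoulder, the handle sticking out, and the pot, scraper and whisk undisturbed. I'll check the home depth numerically: shoulder rear bottom edge at about (440,150), handle end bottom at (375,33).

```bash
python3 - <<'E'
from h import *
A=now(); d=pickle.load(open("w1.pkl","rb"))[1]; W=wcam(A,d)
f=lambda p:(np.array(p,float)+.5)/2.5-.5+[200,80]
c,s=np.cos(np.radians(-2.8)),np.sin(np.radians(-2.8));Q=np.array([[c,-s],[s,c]])
for n,p,z in [("shoulder bot",(440,150),.018),("handle end bot",(375,33),.018),("handle end top",(375,46),.034),("tab bot front",(288,120),.023),("roofFL",(495,188),.06),("pktFR",(65,190),.06),("pktFRbase",(65,135),.018),("roofBL",(460,325),.06),("blade left end",(462,155),.03)]:
    r=ray(W,f(p),z); print(n,r.round(4),(Q.T@(r[:2]-[.7245,-.032])).round(4))
E
```

```text
t 38.5 [ 0.5215 -0.0577  0.2425] [-179.82   39.06  177.22] j [ -8.5 -26.5 -36.7  40.8   3.4  -4.4] F [0.6 0.7 0.4] w 1.006
shoulder bot [0.6864 0.0113 0.018 ] [-0.0402  0.0414]
handle end bot [ 0.6095 -0.0245  0.018 ] [-0.1152  0.0019]
handle end top [ 0.6032 -0.0254  0.034 ] [-0.1215  0.0006]
tab bot front [ 0.6562 -0.066   0.023 ] [-0.0665 -0.0372]
roofFL [0.6687 0.0319 0.06  ] [-0.0588  0.0611]
pktFR [ 0.6603 -0.1725  0.06  ] [-0.0572 -0.1434]
pktFRbase [ 0.6662 -0.1802  0.018 ] [-0.051  -0.1509]
roofBL [0.7915 0.0288 0.06  ] [0.0639 0.064 ]
blade left end [0.6777 0.0205 0.03  ] [-0.0493  0.0501]
```

```bash
python3 -c "
from plant import env
print(env.finish_job())"
```

```text
the job is handed in; nothing more can be done
None
```

I slid the latch fully open, pushed the paddle blade-first against the back stop, slid the latch fully shut behind it, let go of everything and handed the job in at about 38.5 s; the pot, scraper and whisk stayed where they were, and the wrist force peaked at 45 N along x and 37 N along z when the blade met the stop.

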